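# Slide the tall tile tote home into its dock

### The job

Push the tall tile tote across the table into the wooden dock until its base is fully home against the stop batten and square to it, then take the hand away. Push it only low, at its base board, so that it slides upright and does not tip; do not push it higher up, take it by the handle or lift it, and leave the other things on the table where they are.

Things in the scene. Friction and masses are not known exactly. Their poses are not given: they have to be found in the camera images.
- tote: tall wooden tote full of tiles, slatted sides: a box 80 deep (x) x 120 wide (y), 150 high, end boards at y = +-55 up to 240, 0.7 to 1.0 kg. Its flat base board, 32 high, 120 wide, runs from x = +40 (leading edge) to -85: the part behind -40 is the toe board. Origin: underside, centred below the 80 x 120 box; +x: the way it must travel. It slides with friction and tips over its leading edge if pushed high
- tote_toe (a point): middle of the toe board's upright end face, the face to push, 120 mm wide and 32 mm high: at x = -85 mm, y = 0, z = 16 mm in the tote's frame, square to its x. A push of about 3 to 8 N slides the tote
- tote_handle (a point): middle of the tote's round wooden handle (18 mm thick, along the tote's y, 222 mm above the table); not to be used
- dock: dock fixed to the table: a U of wooden battens 18 thick, 35 high, no floor. Origin: on the table where the tote's origin stands when home; +x points inward to the stop. Side battens' inner faces at y = +-72 mm (12 mm play each side of the tote), straight from x = -60 mm to the stop, then splayed outward by 0.5 rad out to x = -126 mm. The tote's toe board stays 25 mm outside the straight part when home
- dock_stop (a point): middle of the stop batten's inner face, at table height, x = +40 mm in the dock's frame: the tote's leading base edge rests against it when home
- dock_mouth (a point): middle of the dock's funnel mouth, at table height, x = -126 mm in the dock's frame, about 215 mm wide between inner faces
- bottle_a: white squeeze bottle with a pointed spout, loose, 52 mm across, 160 mm tall; a bystander beyond the sliding lane. Origin: centre of its underside
- bottle_b: blue squeeze bottle with a pointed spout, loose, 60 mm across, 175 mm tall; a bystander beyond the lane. Origin: centre of its underside
- bottle_c: brown squeeze bottle with a pointed spout, loose, 48 mm across, 150 mm tall; a bystander between the lane and the robot. Origin: centre of its underside
- tile_stack: four square tiles in one stack (one body), 102 x 104 mm, 36 mm tall, a bystander on the robot's side of the lane. Origin: centre of its underside
- brush_tin: steel tin with three brush handles standing in it (one body), 78 mm across, tin 95 mm and handles about 170 mm tall, a bystander beyond the dock. Origin: centre of its underside
- jar: glass jar with steel cap, 68 mm across, 85 mm tall, a bystander on the robot's side of the dock. Origin: centre of its underside
Mind the look-alikes: they are no part of the job. Several things have the shape of the tote; the one meant has the colours described above.

How it is judged (in metres and radians):
At the end, for the whole second after the job is handed in: the tote stands upright and at rest in the dock, its leading edge within 8 mm of touching the stop, between the side battens, square to the dock within 0.1 rad (6 degrees) (x of tote in the frame of dock between -0.008 and 0.008 m and y of tote in the frame of dock between -0.02 and 0.02 m and angle between the x axis of tote and the x axis of dock, either way round below 0.1 rad and angle between tote's own z axis and vertical below 0.04 rad and height (world z) of tote below 0.005 m and linear speed of tote below 0.01 m/s and angular speed of tote below 0.05 rad/s).
It fails at once if the tote tips by more than 0.15 rad (angle between tote's own z axis and vertical above 0.15 rad).
It fails at once if the tote is lifted off the table (height (world z) of tote above 0.012 m).
It fails at once if the fingers push or hold the tote high up (over 1 N while the point between the finger pads is more than 0.1 m above the table) (contact force between the fingers and tote above 1 N and height (world z) of the grasp point above 0.1 m).
It fails at once if one of the other things on the table is moved by more than 30 mm or knocked over (distance of any of bottle_a, bottle_b, bottle_c, tile_stack, brush_tin, jar from where it was at the start of the episode above 0.03 m or angle between any of bottle_a, bottle_b, bottle_c, tile_stack, brush_tin, jar's own z axis and vertical above 0.5 rad).
It also fails if it takes over 51 s, if anything falls off the work surface, if the arm or the gripper's body presses on something with over 40 N, if the wrist force passes 120 N, or if a joint passes its speed limit or range.

### The arm

A 6-joint arm with a two-finger parallel gripper is mounted at the origin on the work surface. World frame = base frame: x ahead of the robot, y to its left, z up, the work surface at z = 0. Lengths are in mm, angles in degrees, forces in N, time in s.
With the tool pointing down it reaches from about 375 to 750 mm from the base axis. Payload 9 kg.
Tool frame: the origin (TCP) lies where the fingers leave the gripper's body, on its centre line; the fingertips stand 73 mm ahead of it and the grasp point (between the pads) lies 54 mm ahead of it (arm.pinch_z is the distance from the TCP to the grasp point, in mm); z points along the fingers, y is the direction in which the jaws open and shut (so a half turn about z gives the same grasp; the last joint's range is limited). The gripper opens to 85 mm and grips with 20 to 120 N. Pads are 22 mm wide; open, the fingers measure 114 mm over their backs; the gripper's body (76 mm by 85 mm) begins 54 mm behind the grasp point. The pads swing forward as they close: fully open they stand 13 mm farther back than shut.
Start: joints at [56.568, 5.964, 5.575, 89.605, 0, 77.527], TCP at [214.62, 560.327, 303.931] pointing down, gripper open.
Joint ranges: [-171.21, 171.21], [-48.23, 106.86], [-62.78, 66.21], [-105.2, 120.99], [-86.42, 89.51], [-180, 180]. Speed limits (degrees/s): [127.2, 127.2, 147.25, 180, 180, 180].

### API

Orientations are given as a 3x3 rotation matrix whose columns are the frame's x, y, z axes.
In Python, from workcell import sensors, get_image, get_calibration, arm gives the robot as it stands.
- The arm moves only by the tool step_arm, never from a script. Its argument "steps" is a list of rows, each an object with "offset": the shift along the world's x, y, z in m, a list of three; "dr": the turn, a rotation vector about the world's x, y, z in degrees, a list of three. In form: [{"offset": [tx, ty, tz], "dr": [rx, ry, rz]}, ...]. A call has 1 to 5 rows; each row shifts and turns the pose as measured when the row begins; what a row does not reach is not made up. A row lasts 1/8 s, in which the tool goes at most 62.5 mm and 10.7 degrees, less where a joint would pass 70% of its speed; a pose out of reach is approached as far as the arm can. A call is refused whole if a number of a shift passes 0.0625 or a number of a turn 10.7, either way. A call with a gripper value outside its range is refused whole. "claw" is the opening in per cent of the stroke, from 0 (shut) to 100 (fully open), set as the call begins (left out, the last holds). The fingers move at their own pace and stop on an object; the grip force is fixed at half the most. Time passes only in rows, so rows that do not move let the fingers close. It gives the time, the measured TCP pose, the force and the opening at its end, in the units of the state.
- sensors.get_obs(): the state, without advancing time (a new reading comes with each control period).
- get_image(name): name is "scene" or "side" or "wrist"; returns the picture (400x640x3 uint8, red, green, blue); there is no depth.
- get_calibration(name): a dict with "K" (3x3 intrinsics, pixels), "origin" and "attitude" of the camera in the world. Camera axes: x right, y up, looking along -z (the intrinsics and any distortion apply to the point x, -y, -z); pixel columns grow to the right and rows downward; lengths in mm; the calibration is good to about 2 mm. A picture is of the moment at which its call begins: read the wrist's pose just before it. get_calibration takes no time and is no camera call; for the wrist camera it gives the pose at the moment of the call.
- arm.close_job(): hands the job in, once; it reports no verdict.
The state is a dict: "time": time; "qpos": joint angles; "joint_vel": joint speeds; "joint_efforts": joint torques, N m; "eef_pos": TCP position; "tool_rot": TCP orientation; "ft_force": force on the tool from outside, world axes, zero at the start; "moment": the same for the moment, N m; "grip_width": finger opening in mm.
Only numpy, scipy, OpenCV 4.12 (cv2) and the standard library are available. Lean on these libraries where they do the work, as an engineer would, in place of code of your own. Each camera call takes 0.05 s, during which the arm holds its last target.

## Working session

There is one attempt and no reset: what is moved stays moved. The work goes in short steps, Python scripts to look and compute and a tool call to move; the robot and the scene stay as the last step left them, time stands still between calls to the robot, and variables do not carry over. Pictures are saved under pics/ and viewed, and the job is handed in when it is done.

Besides the shell and the picture viewer there is one more tool, called as a command line: name --argument value ..., lists and objects as JSON in quotes. step_arm: Moves the arm, as the interface text tells. Its arguments: {"type":"object","properties":{"steps":{"type":"array"},"claw":{"type":"number"}},"required":["steps"]}

```bash
mkdir -p pics; ls
python3 - <<'E'
from workcell import sensors,get_image,get_calibration,arm
import cv2
o=sensors.get_obs();print({k:o[k] for k in ('time','eef_pos','tool_rot','ft_force','grip_width')})
for n in ('scene','side','wrist'):
    c=get_calibration(n);print(n,c)
    cv2.imwrite(f'pics/{n}0.png',get_image(n)[:,:,::-1])
E
```

```text
pics
{'time': 0.0, 'eef_pos': array([214.47823889, 560.10043771, 303.13790628]), 'tool_rot': array([[-9.33844379e-01,  3.57678841e-01, -7.22825810e-04],
       [ 3.57679466e-01,  9.33843748e-01, -1.11961460e-03],
       [ 2.74543910e-04, -1.30408575e-03, -9.99999112e-01]]), 'ft_force': array([-0.1073774 ,  0.30354701, -0.9111459 ]), 'grip_width': 85.3195249379629}
scene {'K': array([[516.19700898,   0.        , 324.97119966],
       [  0.        , 516.19700898, 192.07035851],
       [  0.        ,   0.        ,   1.        ]]), 'origin': array([1638.15917544, -463.62687681, 1175.63404854]), 'attitude': array([[ 0.41892528, -0.59618228,  0.68488561],
       [ 0.90800925,  0.27126128, -0.319275  ],
       [ 0.00456316,  0.75563483,  0.65497723]])}
side {'K': array([[399.49989056,   0.        , 322.69961606],
       [  0.        , 399.49989056, 197.48886406],
       [  0.        ,   0.        ,   1.        ]]), 'origin': array([ 961.41920682, -440.32294061,  896.34035074]), 'attitude': array([[ 0.75482546, -0.50328479,  0.42064587],
       [ 0.65591512,  0.57551793, -0.48842038],
       [ 0.00372531,  0.64458013,  0.76452768]])}
wrist {'K': array([[285.11024516,   0.        , 312.14761073],
       [  0.        , 285.11024516, 198.43515452],
       [  0.        ,   0.        ,   1.        ]]), 'origin': array([136.742316  , 589.57907258, 372.71214136]), 'attitude': array([[ 3.58580496e-01, -8.83613663e-01, -3.01076272e-01],
       [ 9.33498387e-01,  3.39111407e-01,  1.16551337e-01],
       [-8.87955625e-04, -3.22847251e-01,  9.46450667e-01]])}
```

View pics/scene0.png

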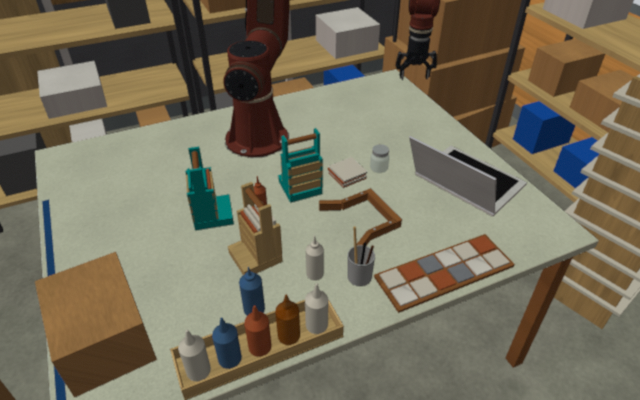

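View pics/side0.png

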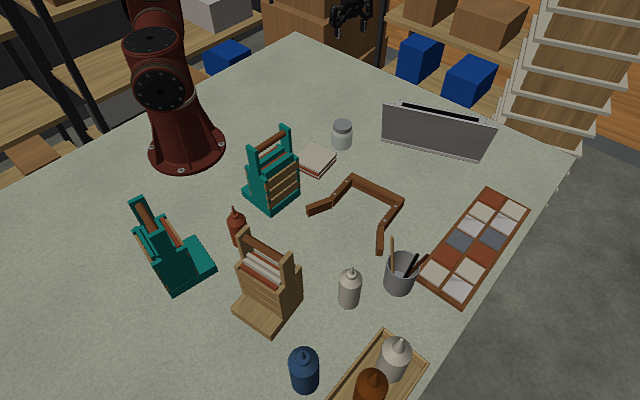

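View pics/wrist0.png

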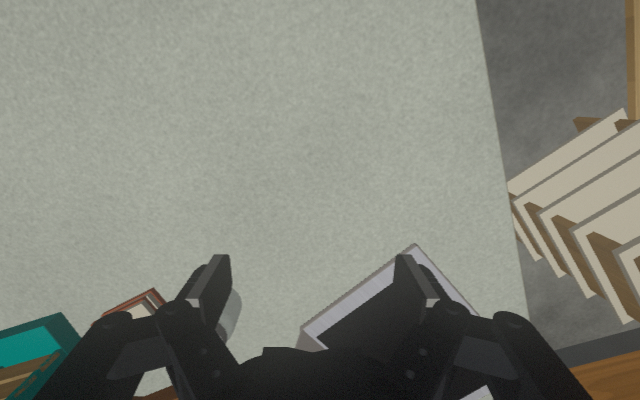

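The candidates are the wooden tote (scene 258,235; side 268,280), teal tote 1 (scene 205,195) and teal tote 2 (scene 300,170). The wooden one fits the description, so I'll crop in close.

Run:
```python
import cv2
a=cv2.imread('pics/scene0.png');b=cv2.imread('pics/side0.png')
cv2.imwrite('pics/c1.png',cv2.resize(a[170:290,215:425],None,fx=3.8,fy=3.8,interpolation=2)[:600,:800])
cv2.imwrite('pics/c2.png',cv2.resize(b[210:350,210:400],None,fx=4.2,fy=4.2,interpolation=2)[:600,:800])
cv2.imwrite('pics/c3.png',cv2.resize(b[160:280,290:430],None,fx=5,fy=5,interpolation=2)[:600,:800])
```

```text
(no output)
```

View pics/c1.png

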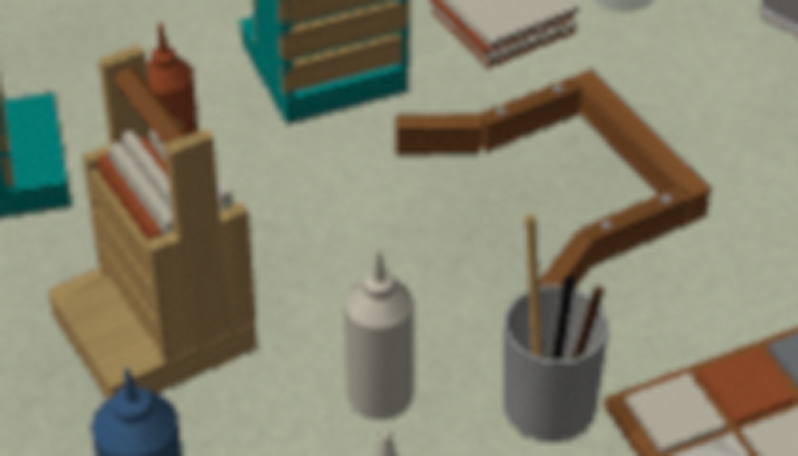

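View pics/c2.png

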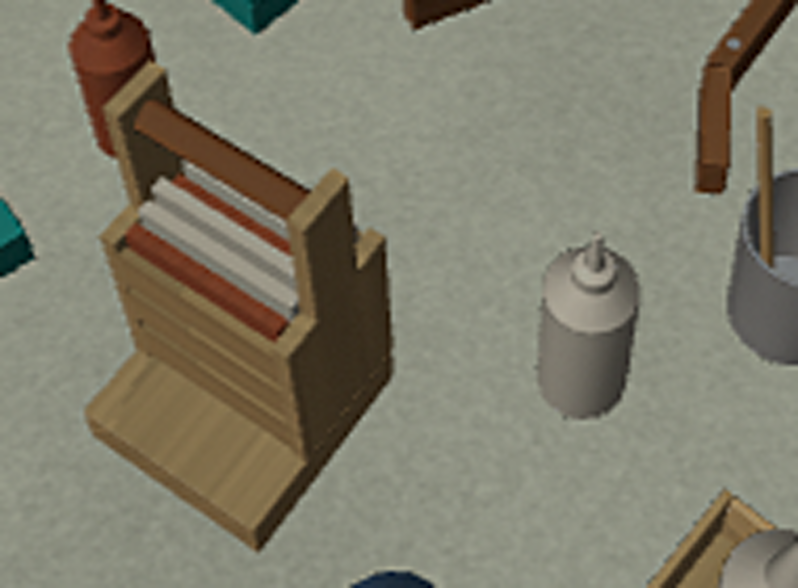

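View pics/c3.png

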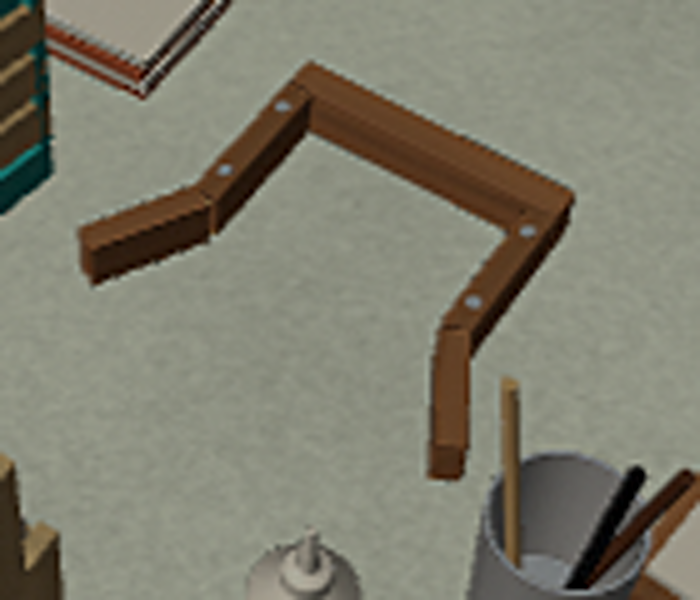

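```bash
cat > h.py <<'E'
import numpy as np
from workcell import get_calibration
from scipy.optimize import least_squares
def proj(c,P):
    P=np.atleast_2d(P); q=(P-c['origin'])@c['attitude']; q=q*[1,-1,-1]
    u=q@c['K'].T; return u[:,:2]/u[:,2:]
def body(p,pt):
    x,y,th=p[:3]; pt=np.atleast_2d(pt); c,s=np.cos(th),np.sin(th)
    return np.c_[x+c*pt[:,0]-s*pt[:,1], y+s*pt[:,0]+c*pt[:,1], pt[:,2]]
def fit(obs,p0):
    # obs: list (cal, pt, pix)
    def r(p): return np.concatenate([(proj(c,body(p,pt))[0]-px) for c,pt,px in obs])
    s=least_squares(r,p0,loss='soft_l1'); return s.x,r(s.x).reshape(-1,2)
def ray(c,px):
    d=np.linalg.inv(c['K'])@[px[0],px[1],1]; d=c['attitude']@(d*[1,-1,-1]); return c['origin'],d/np.linalg.norm(d)
def onz(c,px,z):
    o,d=ray(c,px); return o+d*(z-o[2])/d[2]
def tri(rays):
    A=sum(np.eye(3)-np.outer(d,d) for o,d in rays); b=sum((np.eye(3)-np.outer(d,d))@o for o,d in rays)
    return np.linalg.solve(A,b)
E
cat > m.py <<'E'
from h import *
S=get_calibration('scene');D=get_calibration('side')
s=lambda u,v:np.array([215+u/3.8,170+v/3.8]); d=lambda u,v:np.array([210+u/4.2,210+v/4.2]); e=lambda u,v:np.array([290+u/5,160+v/5])
T=[(D,(-85,60,32),d(88,411)),(D,(-85,60,0),d(95,432)),(D,(-85,-60,32),d(257,527)),(D,(-85,-60,0),d(258,550)),(D,(40,-60,0),d(392,373)),(D,(40,-60,150),d(383,237)),(D,(-40,-60,150),d(285,352)),(D,(-40,60,150),d(103,237)),
(S,(-85,60,32),s(50,293)),(S,(-85,-60,32),s(110,378)),(S,(40,-60,0),s(256,346)),(S,(40,-60,150),s(247,210)),(S,(-40,-60,150),s(160,238)),(S,(-40,60,150),s(88,160))]
p,r=fit(T,[600,0,0.8]);print('tote',p,np.degrees(p[2]));print(r.round(1).tolist())
for i,j in((0,8),(2,9),(4,10),(5,11),(6,12),(7,13)): print(T[i][1],tri([ray(D,T[i][2]),ray(S,T[j][2])]).round())
c5,s5=np.cos(.5),np.sin(.5);ie=(-126,108);oe=(-126+18*s5,108+18*c5)
K=[(D,(58,90,35),e(310,62)),(D,(58,-90,35),e(575,195)),(D,(40,72,0),e(312,132)),(D,(-60,72,35),e(215,198)),(D,(-60,72,0),e(215,235)),(D,(*ie,35),e(92,250)),(D,(*ie,0),e(93,284)),(D,(*oe,35),e(80,230)),(D,(ie[0],-ie[1],35),e(430,445)),(D,(ie[0],-ie[1],0),e(430,477)),(D,(oe[0],-oe[1],35),e(465,445)),
(S,(58,90,35),s(590,70)),(S,(58,-90,35),s(710,188)),(S,(58,-90,0),s(708,216)),(S,(-60,72,35),s(485,122)),(S,(-60,72,0),s(485,152)),(S,(40,72,0),s(585,118)),(S,(*ie,35),s(397,120)),(S,(*ie,0),s(397,154))]
p,r=fit(K,[600,200,0.8]);print('dock',p,np.degrees(p[2]));print(r.round(1).tolist())
print('mouth',body(p,(-126,0,0)))
for n,px,z in(('A',(380,410),0),('C',(170,120),0)): print(n,onz(S,s(*px),z))
print('A side',onz(D,d(583,410),0),'B',onz(D,(305,390),0),'tin',onz(D,(400,290),0),'tiles',onz(D,(318,160),36),'jar',onz(D,(342,147),0),'C',onz(D,d(115,155),0),'teal',onz(D,(272,214),0),onz(D,(175,297),0),onz(D,(217,268),0))
E
python3 m.py
```

```text
tote [602.30330175 -55.39070341 145.65604389] 8345.476575747653
[[42.8, -55.2], [42.2, -53.5], [20.0, -43.2], [20.5, -42.6], [35.1, -19.5], [39.5, -20.2], [29.6, -34.7], [52.8, -47.7], [48.2, -24.5], [29.8, -18.8], [33.2, -3.2], [35.2, -2.9], [29.9, -10.3], [50.9, -17.6]]
(-85, 60, 32) [ 538. -274.   18.]
(-85, -60, 32) [ 664. -263.   43.]
(40, -60, 0) [ 643. -140.   -1.]
(40, -60, 150) [ 642. -139.  149.]
(-40, -60, 150) [ 652. -214.  156.]
(-40, 60, 150) [ 527. -228.  136.]
dock [582.75680319 189.5179193    1.65720865] 94.95106120988538
[[-0.6, 0.1], [-0.0, 1.0], [0.0, 0.3], [0.6, 0.2], [0.3, 0.6], [0.7, -1.2], [0.8, -0.3], [0.5, -1.8], [0.5, -1.1], [-0.9, -0.1], [0.6, -0.3], [-0.8, -0.6], [-1.2, 0.3], [-1.7, 0.8], [-0.1, 0.2], [-0.4, 0.1], [-1.7, -0.8], [0.3, 0.9], [0.3, -0.2]]
mouth [[593.6312103   63.98805326   0.        ]]
A [743.88917257 -77.1677288    0.        ]
C [ 361.77606627 -113.24283839    0.        ]
A side [740.1139556  -85.74020793   0.        ] B [ 785.06503873 -288.58849295    0.        ] tin [806.26693976  32.90829566   0.        ] tiles [378.86093214 213.05488814  36.        ] jar [373.66734002 337.82900986   0.        ] C [ 410.28941614 -146.35023499    0.        ] teal [400.22920366  -8.48726355   0.        ] [ 405.74287021 -341.09189901    0.        ] [ 419.57816589 -222.88412954    0.        ]
```

```bash
sed -i 's/\[600,0,0.8\]/[590,-180,1.6]/' m.py; python3 m.py | head -2; python3 m.py|grep -A1 dock
python3 - <<'E'
from workcell import sensors
print(sensors.get_obs()['time'])
E
```

```text
tote [ 589.09811804 -185.05072947    1.70087094] 97.45272661411676
[[-1.3, -0.9], [-0.6, 0.0], [-0.4, 0.0], [0.7, -0.0], [0.8, -0.7], [0.8, -0.1], [1.2, 1.3], [-0.3, -0.1], [-1.0, -2.3], [0.4, 1.2], [0.8, -0.3], [0.6, -0.1], [-2.1, 3.4], [-1.6, -1.3]]
dock [582.75680319 189.5179193    1.65720865] 94.95106120988538
[[-0.6, 0.1], [-0.0, 1.0], [0.0, 0.3], [0.6, 0.2], [0.3, 0.6], [0.7, -1.2], [0.8, -0.3], [0.5, -1.8], [0.5, -1.1], [-0.9, -0.1], [0.6, -0.3], [-0.8, -0.6], [-1.2, 0.3], [-1.7, 0.8], [-0.1, 0.2], [-0.4, 0.1], [-1.7, -0.8], [0.3, 0.9], [0.3, -0.2]]
0.15
```

The wooden tote (x=589, y=-185, heading 97.5°) is the one to push. It has a natural wood colour, tiles inside, and its toe faces away from the dock. The dock is at (583, 190), heading 95°. I'll go up and over first, turning so the wrist camera trails behind.

step_arm --steps '[{"offset": [0.02,-0.02,0.05],"dr": [0,0,7]},{"offset": [0.025,-0.04,0.04],"dr": [0,0,7]},{"offset": [0.03,-0.05,0.02],"dr": [0,0,7]},{"offset": [0.03,-0.05,0.0],"dr": [0,0,7]},{"offset": [0.03,-0.05,0.0],"dr": [0,0,7]}]' --claw 60

```text
time: 0.78
eef_pos: [350.0, 345.7, 413.7]
tool_rot: [[-0.964, -0.267, 0.002], [-0.267, 0.964, -0.006], [-0.0, -0.006, -1.0]]
ft_force: [1.1, 1.3, 0.5]
grip_width: 50.9
```

step_arm --steps '[{"offset": [0.025,-0.055,0.0],"dr": [0,0,8]},{"offset": [0.025,-0.055,0.0],"dr": [0,0,8]},{"offset": [0.025,-0.055,0.0],"dr": [0,0,8]},{"offset": [0.025,-0.055,0.0],"dr": [0,0,8]},{"offset": [0.025,-0.055,0.0],"dr": [0,0,8]}]'

```text
time: 1.4
eef_pos: [476.0, 64.9, 413.3]
tool_rot: [[-0.553, -0.833, 0.006], [-0.833, 0.553, -0.003], [-0.001, -0.007, -1.0]]
ft_force: [1.4, 1.3, -0.4]
grip_width: 51.1
```

step_arm --steps '[{"offset": [0.025,-0.055,0.0],"dr": [0,0,8]},{"offset": [0.025,-0.055,0.0],"dr": [0,0,8]},{"offset": [0.025,-0.055,0.0],"dr": [0,0,8]},{"offset": [0.025,-0.055,0.0],"dr": [0,0,8]},{"offset": [0.025,-0.055,0.0],"dr": [0,0,6]}]'

```text
time: 2.02
eef_pos: [603.3, -220.4, 412.5]
tool_rot: [[0.098, -0.995, 0.007], [-0.995, -0.098, 0.003], [-0.002, -0.007, -1.0]]
ft_force: [0.8, -0.1, 0.9]
grip_width: 51.0
```

step_arm --steps '[{"offset": [0.003,-0.055,-0.01],"dr": [0,0,2]},{"offset": [0,-0.055,-0.03],"dr": [0,0,0]},{"offset": [0,-0.02,-0.04],"dr": [0,0,0]},{"offset": [0,0,-0.04],"dr": [0,0,0]},{"offset": [0,0,0],"dr": [0,0,0]}]'

```text
time: 2.65
eef_pos: [605.2, -357.5, 285.1]
tool_rot: [[0.131, -0.991, 0.003], [-0.991, -0.131, 0.006], [-0.006, -0.004, -1.0]]
ft_force: [0.1, -0.5, -0.1]
grip_width: 51.1
```

Run:
```python
from workcell import sensors,get_image,get_calibration
import cv2,numpy as np
c=get_calibration('wrist');np.save('w1.npy',c,allow_pickle=True)
for n in ('wrist','side'): cv2.imwrite(f'pics/{n}1.png',get_image(n)[:,:,::-1])
o=sensors.get_obs();print(o['eef_pos'],o['tool_rot'],o['qpos'],o['time'],o['ft_force'])
```

```text
[ 606.579894   -358.08368576  290.38940681] [[ 1.31609685e-01 -9.91264583e-01  8.56839512e-03]
 [-9.91301540e-01 -1.31601411e-01  1.52485503e-03]
 [-3.83921904e-04 -8.69454897e-03 -9.99962128e-01]] [ -41.28678042   24.65897152   25.86949183   90.89926429    0.38958398
 -138.8482469 ] 2.75 [-0.11797875 -0.24969964  0.38833909]
```

View pics/wrist1.png

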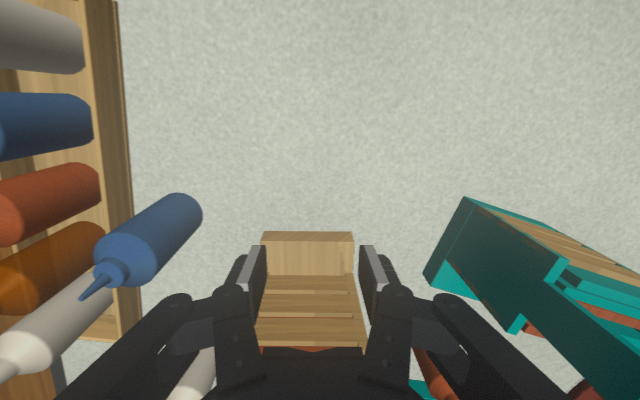

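View pics/side1.png

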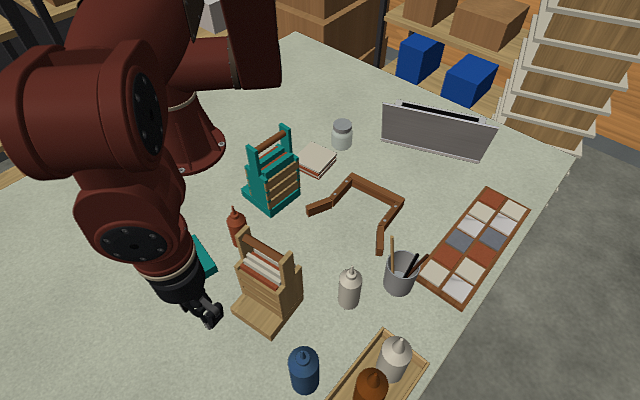

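Run:
```python
from h import *
import cv2
c=np.load('w1.npy',allow_pickle=True).item()
for px in((262,232),(352,232)): print(px,onz(c,px,0))
T=np.array([(-85,60,0),(-85,-60,0),(-85,60,32),(-85,-60,32),(-40,60,32),(-40,-60,32)])
print(proj(c,body([589.1,-185,1.7009],T)).round())
a=cv2.imread('pics/wrist1.png');cv2.imwrite('pics/w1c.png',cv2.resize(a[215:355,220:400],None,fx=4,fy=4,interpolation=2))
```

```text
(262, 232) [ 663.16659816 -261.13451891    0.        ]
(352, 232) [ 540.85880018 -277.43529378    0.        ]
[[352. 232.]
 [265. 232.]
 [355. 243.]
 [261. 243.]
 [354. 274.]
 [263. 274.]]
```

View pics/w1c.png

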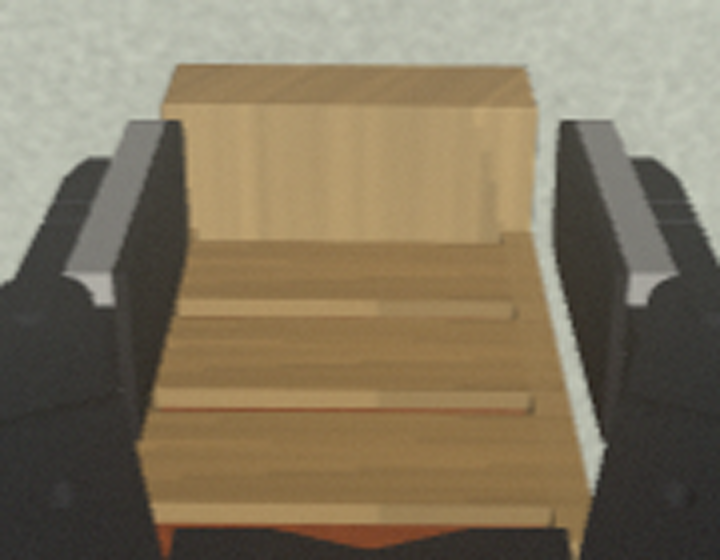

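Descending behind the toe, in stages.

step_arm --steps '[{"offset": [-0.002,0.02,-0.04],"dr": [0,0,0]},{"offset": [0,0.015,-0.03],"dr": [0,0,0]},{"offset": [0,0,-0.03],"dr": [0,0,0]},{"offset": [0,0,0],"dr": [0,0,0]}]'

```text
time: 3.25
eef_pos: [609.0, -323.3, 202.0]
tool_rot: [[0.134, -0.991, 0.022], [-0.991, -0.134, -0.01], [0.013, -0.021, -1.0]]
ft_force: [-0.3, 1.0, 0.4]
grip_width: 51.4
```

Run:
```python
from workcell import sensors,get_image,get_calibration
import cv2,numpy as np
for n in ('scene',): cv2.imwrite(f'pics/{n}2.png',get_image(n)[:,:,::-1])
o=sensors.get_obs();print(o['eef_pos'],o['tool_rot'],o['qpos'],o['time'],o['ft_force'])
```

```text
[ 609.80969641 -323.94687798  204.42897763] [[ 0.13391439 -0.99067301  0.02517777]
 [-0.99087872 -0.13424141 -0.01177327]
 [ 0.01504336 -0.02337151 -0.99961366]] [ -38.92603381   20.30538891   11.55646293   79.70474936    0.38162193
 -136.62768409] 3.3 [0.96900109 0.30896122 1.3803397 ]
```

View pics/scene2.png

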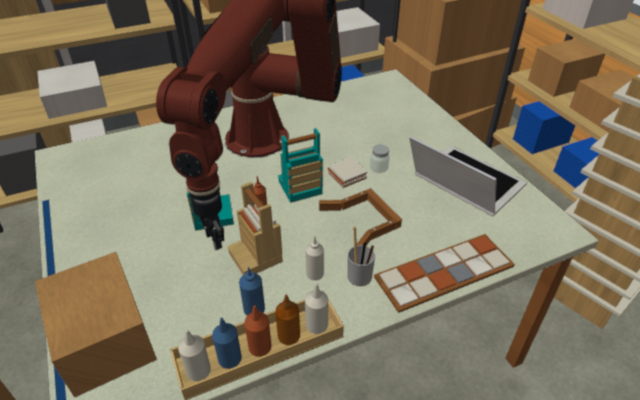

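step_arm --steps '[{"offset": [0,0,-0.035],"dr": [0.7,1.4,0]},{"offset": [0,0,-0.035],"dr": [0,0,0]},{"offset": [0,0,-0.025],"dr": [0,0,0]},{"offset": [0,0,-0.01],"dr": [0,0,0]},{"offset": [0,0,0],"dr": [0,0,0]}]'

```text
time: 3.92
eef_pos: [616.8, -329.1, 114.8]
tool_rot: [[0.135, -0.991, 0.018], [-0.991, -0.135, -0.013], [0.015, -0.016, -1.0]]
ft_force: [0.4, 0.7, -0.5]
grip_width: 51.5
```

Run:
```python
from workcell import sensors,get_image,get_calibration
import cv2,numpy as np
cv2.imwrite('pics/side3.png',cv2.resize(get_image('side')[150:350,80:400,::-1],None,fx=2.5,fy=2.5,interpolation=2))
cv2.imwrite('pics/wrist3.png',get_image('wrist')[:,:,::-1])
o=sensors.get_obs();print(o['eef_pos'],o['tool_rot'],o['time'],o['ft_force'])
```

```text
[ 617.06088464 -329.33330662  115.60938009] [[ 0.13446086 -0.99074403  0.01861586]
 [-0.99078271 -0.13473012 -0.01405045]
 [ 0.01642851 -0.01655504 -0.99972798]] 4.025 [ 1.3261399  -0.03553919  0.16987588]
```

View pics/side3.png

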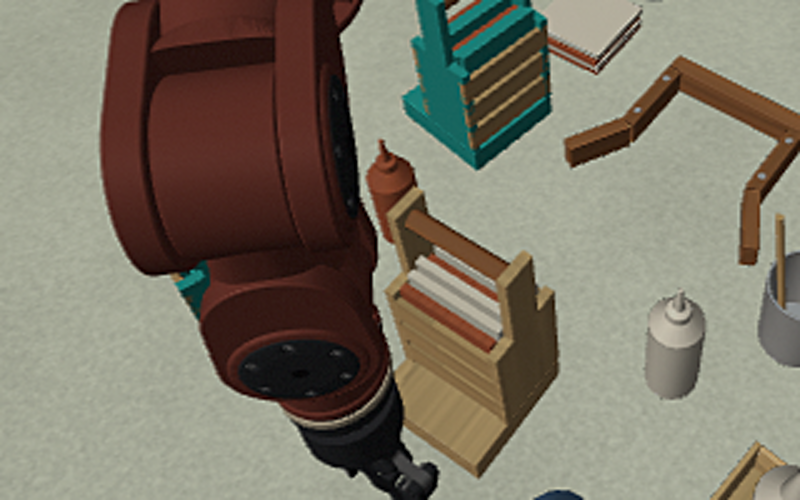

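View pics/wrist3.png

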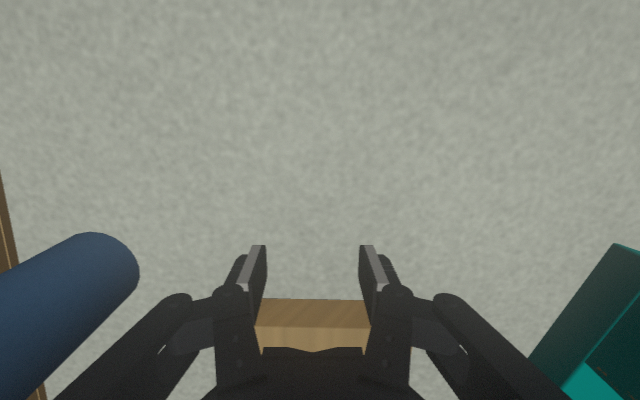

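step_arm --steps '[{"offset": [-0.007,0.005,-0.008],"dr": [3,1,0]},{"offset": [-0.004,0.002,-0.008],"dr": [3,0.5,0]},{"offset": [0,0.002,-0.008],"dr": [0,0,0]},{"offset": [0,0,-0.005],"dr": [0,0,0]},{"offset": [0,0,0],"dr": [0,0,0]}]'

```text
time: 4.65
eef_pos: [607.7, -321.5, 89.8]
tool_rot: [[0.134, -0.991, -0.003], [-0.987, -0.134, 0.09], [-0.089, -0.009, -0.996]]
ft_force: [-0.0, -0.1, 0.5]
grip_width: 50.7
```

step_arm --steps '[{"offset": [-0.001,0.007,-0.003],"dr": [0,0,0]},{"offset": [-0.001,0.007,-0.002],"dr": [0,0,0]},{"offset": [-0.001,0.007,0],"dr": [0,0,0]},{"offset": [-0.0005,0.004,0],"dr": [0,0,0]},{"offset": [0,0,0],"dr": [0,0,0]}]'

```text
time: 5.28
eef_pos: [604.3, -293.9, 85.2]
tool_rot: [[0.135, -0.991, -0.003], [-0.987, -0.135, 0.089], [-0.088, -0.009, -0.996]]
ft_force: [0.1, 0.2, 0.1]
grip_width: 51.2
```

Run:
```python
from workcell import sensors,get_image,get_calibration
import cv2,numpy as np
from h import *
c=get_calibration('wrist')
im=get_image('wrist')[:,:,::-1]
cv2.imwrite('pics/wrist4.png',im)
o=sensors.get_obs();print(o['eef_pos'],o['tool_rot'],o['time'],o['ft_force'])
print(proj(c,body([589.1,-185,1.7009],np.array([(-85,60,0),(-85,-60,0),(-85,60,32),(-85,-60,32)]))).round())
```

```text
[ 604.37815965 -294.15946103   85.29460368] [[ 0.13519937 -0.99081535 -0.00246272]
 [-0.98690125 -0.13488525  0.08849795]
 [-0.08801732 -0.0095344  -0.99607331]] 5.325 [-1.04829706  0.98167966  0.10128056]
[[410. 270.]
 [220. 268.]
 [428. 309.]
 [202. 306.]]
```

View pics/wrist4.png

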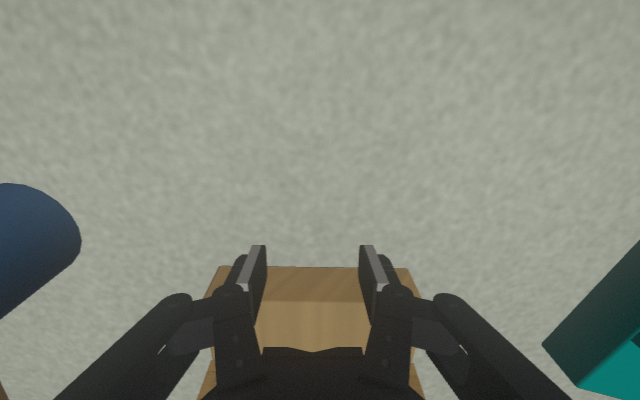

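step_arm --steps '[{"offset": [-0.001,0.006,0],"dr": [0,0,0]},{"offset": [-0.001,0.006,0],"dr": [0,0,0]},{"offset": [0,0.006,0],"dr": [0,0,0]},{"offset": [0,0.007,0],"dr": [0,0,0]},{"offset": [0,0.008,0],"dr": [0,0,0]}]'

```text
time: 5.95
eef_pos: [602.2, -261.3, 85.5]
tool_rot: [[0.133, -0.991, -0.002], [-0.987, -0.133, 0.085], [-0.085, -0.01, -0.996]]
ft_force: [0.1, -3.9, -1.1]
grip_width: 51.4
```

step_arm --steps '[{"offset": [0,0.008,0],"dr": [0,0,-0.2]},{"offset": [0,0.008,0],"dr": [0,0,-0.2]},{"offset": [0,0.008,0],"dr": [0,0,-0.2]},{"offset": [0,0.008,0],"dr": [0,0,-0.2]},{"offset": [0,0.008,0],"dr": [0,0,-0.2]}]'

```text
time: 6.58
eef_pos: [602.2, -218.1, 85.5]
tool_rot: [[0.115, -0.993, -0.001], [-0.99, -0.115, 0.085], [-0.085, -0.009, -0.996]]
ft_force: [-0.3, -3.7, -0.6]
grip_width: 51.5
```

```bash
cat > look.py <<'E'
import sys
from workcell import sensors,get_image,get_calibration
import cv2,numpy as np
n=sys.argv[1]
S=get_image('side')[:,:,::-1]; cv2.imwrite(f'pics/sf{n}.png',S)
x0,y0,x1,y1=map(int,sys.argv[2:6]);f=float(sys.argv[6])
cv2.imwrite(f'pics/side{n}.png',cv2.resize(S[y0:y1,x0:x1],None,fx=f,fy=f,interpolation=2))
cv2.imwrite(f'pics/scene{n}.png',get_image('scene')[:,:,::-1])
o=sensors.get_obs();print(o['eef_pos'].round(1),o['tool_rot'].round(3).tolist(),o['time'],o['ft_force'].round(1))
E
python3 look.py 5 210 180 410 330 4
```

```text
[ 602.2 -217.3   85.5] [[0.116, -0.993, -0.001], [-0.989, -0.116, 0.087], [-0.086, -0.009, -0.996]] 6.675 [ 0.2 -0.3  0.3]
```

View pics/side5.png

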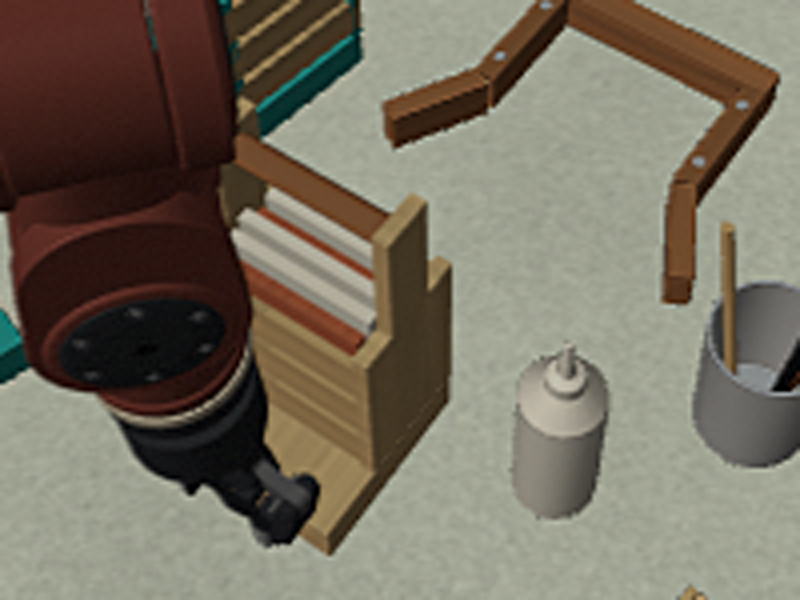

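```bash
cat > ft.py <<'E'
from h import *
DK=np.array([582.757,189.518,1.65721])
def tote(obs):
    p,r=fit(obs,[590,0-100,1.66]); print('tote',p[:2].round(1),np.degrees(p[2]).round(2),'res',r.round(1).tolist())
    d=p[:2]-DK[:2];c,s=np.cos(DK[2]),np.sin(DK[2]);print('in dock',c*d[0]+s*d[1],-s*d[0]+c*d[1],np.degrees(p[2]-DK[2]))
    return p
E
python3 - <<'E'
from ft import *
D=get_calibration('side');d=lambda u,v:np.array([210+u/4,180+v/4])
tote([(D,(40,-60,0),d(449,403)),(D,(40,-60,150),d(450,262)),(D,(-40,-60,150),d(373,353)),(D,(-85,-60,0),d(330,554)),(D,(-85,-60,32),d(328,530))])
E
```

```text
tote [ 587.8 -115.7] 97.15 res [[0.3, -2.2], [0.3, 0.0], [-1.5, 3.7], [0.3, -0.2], [0.0, -0.0]]
in dock -304.50255749675057 21.30728108244044 2.196206827601868
```

step_arm --steps '[{"offset": [0,0.009,0],"dr": [0,0,-0.2]},{"offset": [0,0.009,0],"dr": [0,0,-0.2]},{"offset": [0,0.009,0],"dr": [0,0,-0.2]},{"offset": [0,0.009,0],"dr": [0,0,-0.2]},{"offset": [0,0.009,0],"dr": [0,0,-0.2]}]'

```text
time: 7.3
eef_pos: [602.1, -170.2, 85.6]
tool_rot: [[0.097, -0.995, 0.001], [-0.992, -0.097, 0.086], [-0.085, -0.009, -0.996]]
ft_force: [-0.3, -4.5, -1.6]
grip_width: 51.4
```

step_arm --steps '[{"offset": [0,0.009,0],"dr": [0,0,-0.2]},{"offset": [0,0.009,0],"dr": [0,0,-0.2]},{"offset": [0,0.009,0],"dr": [0,0,-0.1]},{"offset": [0,0.009,0],"dr": [0,0,0]},{"offset": [0,0.009,0],"dr": [0,0,0]}]'

```text
time: 7.92
eef_pos: [602.1, -121.9, 85.6]
tool_rot: [[0.088, -0.996, 0.002], [-0.992, -0.087, 0.086], [-0.085, -0.009, -0.996]]
ft_force: [-0.1, -3.9, -1.1]
grip_width: 51.1
```

```bash
python3 look.py 6 240 160 440 310 4
```

```text
[ 601.9 -121.    85.5] [[0.089, -0.996, 0.001], [-0.992, -0.089, 0.087], [-0.087, -0.009, -0.996]] 8.025 [ 1.2  0.3 -0.5]
```

View pics/side6.png

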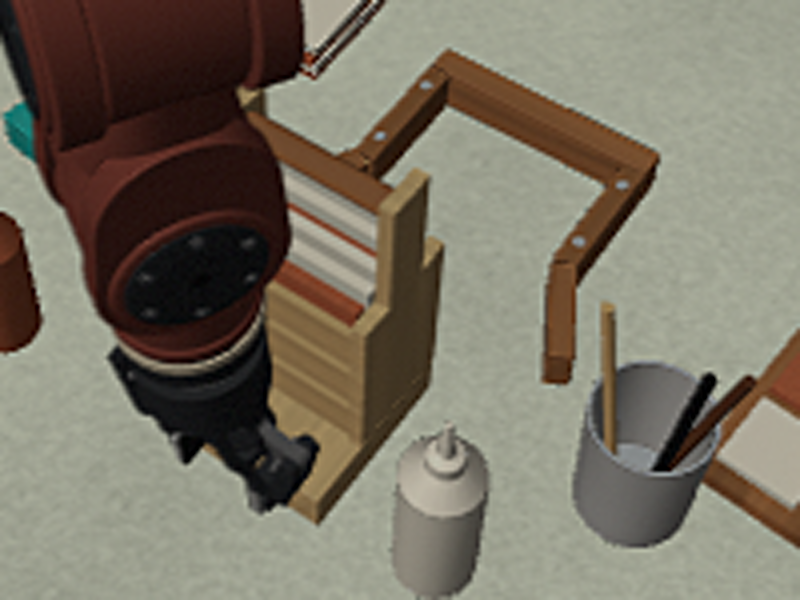

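View pics/scene6.png

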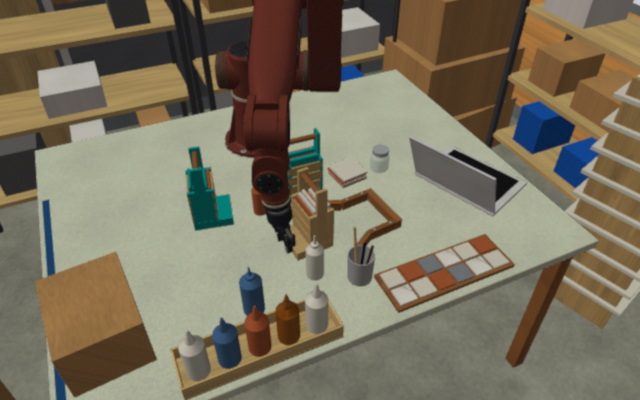

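Run:
```python
from ft import *
D=get_calibration('side');d=lambda u,v:np.array([240+u/4,160+v/4])
tote([(D,(40,-60,0),d(428,382)),(D,(40,-60,150),d(441,242)),(D,(-85,-60,0),d(318,525)),(D,(-85,-60,32),d(315,500))])
```

```text
tote [590.3 -21.4] 95.9 res [[-0.1, -0.1], [-0.1, 0.5], [-0.3, -0.1], [0.5, -0.1]]
in dock -210.77360434975304 10.720638112788603 0.9504248946775149
```

step_arm --steps '[{"offset": [-0.0002,0.009,0],"dr": [0,0,0]},{"offset": [-0.0002,0.009,0],"dr": [0,0,0]},{"offset": [-0.0002,0.009,0],"dr": [0,0,0]},{"offset": [-0.0002,0.009,0],"dr": [0,0,0]},{"offset": [-0.0002,0.009,0],"dr": [0,0,0]}]'

```text
time: 8.65
eef_pos: [600.9, -74.1, 85.6]
tool_rot: [[0.088, -0.996, 0.001], [-0.992, -0.087, 0.086], [-0.085, -0.009, -0.996]]
ft_force: [-0.4, -3.1, -0.2]
grip_width: 51.4
```

step_arm --steps '[{"offset": [-0.0003,0.009,0],"dr": [0,0,0]},{"offset": [-0.0003,0.009,0],"dr": [0,0,0]},{"offset": [-0.0003,0.009,0],"dr": [0,0,0]},{"offset": [-0.0003,0.009,0],"dr": [0,0,0]},{"offset": [-0.0003,0.009,0],"dr": [0,0,0]}]'

```text
time: 9.28
eef_pos: [599.2, -25.7, 85.6]
tool_rot: [[0.088, -0.996, 0.001], [-0.992, -0.088, 0.086], [-0.085, -0.009, -0.996]]
ft_force: [-0.5, -3.9, -0.8]
grip_width: 51.2
```

```bash
python3 look.py 7 270 130 470 280 4
```

```text
[599.  -24.9  85.5] [[0.089, -0.996, 0.001], [-0.992, -0.089, 0.087], [-0.087, -0.009, -0.996]] 9.375 [ 1.1 -0.6  0.1]
```

View pics/side7.png

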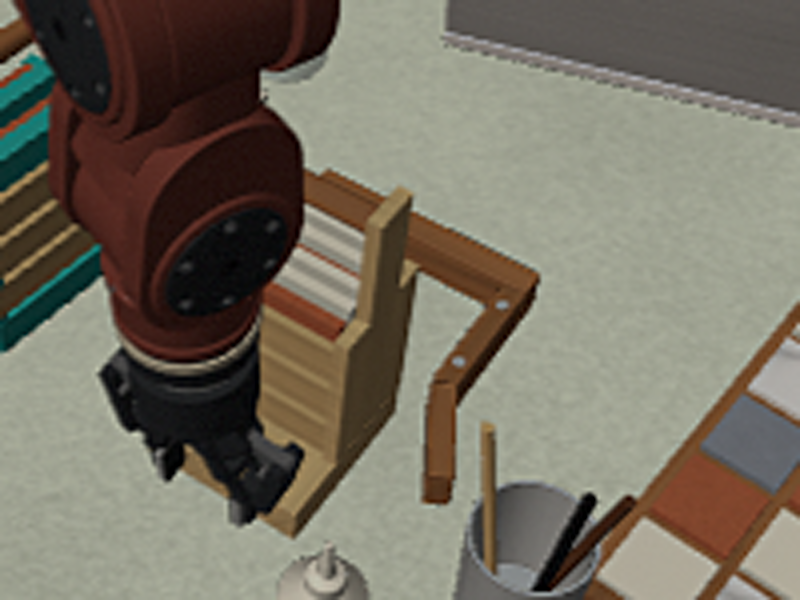

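Run:
```python
from ft import *
D=get_calibration('side');d=lambda u,v:np.array([270+u/4,130+v/4])
tote([(D,(40,-60,0),d(391,411)),(D,(40,-60,150),d(413,265)),(D,(-85,-60,0),d(294,537)),(D,(-85,-60,32),d(293,513))])
```

```text
tote [586.9  74.1] 34296.22 res [[0.1, -0.8], [0.1, 0.3], [-0.5, 0.4], [0.3, -0.1]]
in dock -115.32756338948867 5.835719372453651 34201.26626467496
```

step_arm --steps '[{"offset": [-0.0003,0.009,0],"dr": [0,0,-0.2]},{"offset": [-0.0003,0.009,0],"dr": [0,0,-0.2]},{"offset": [-0.0003,0.009,0],"dr": [0,0,0]},{"offset": [-0.0003,0.009,0],"dr": [0,0,0]},{"offset": [-0.0003,0.009,0],"dr": [0,0,0]}]'

```text
time: 10.0
eef_pos: [597.5, 22.1, 85.6]
tool_rot: [[0.081, -0.997, 0.002], [-0.993, -0.08, 0.086], [-0.086, -0.009, -0.996]]
ft_force: [0.2, -4.5, -0.7]
grip_width: 51.2
```

step_arm --steps '[{"offset": [-0.0004,0.008,0],"dr": [0,0,0]},{"offset": [-0.0004,0.008,0],"dr": [0,0,0]},{"offset": [-0.0004,0.008,0],"dr": [0,0,0]},{"offset": [-0.0004,0.008,0],"dr": [0,0,0]}]'

```text
time: 10.5
eef_pos: [595.7, 56.5, 85.6]
tool_rot: [[0.081, -0.997, 0.002], [-0.993, -0.08, 0.086], [-0.086, -0.009, -0.996]]
ft_force: [0.6, -4.6, -0.7]
grip_width: 51.4
```

```bash
sed -i 's/0-100,1.66/20,1.66/' ft.py; python3 look.py 8 290 110 490 260 4
```

```text
[595.5  57.2  85.5] [[0.082, -0.997, 0.001], [-0.993, -0.081, 0.087], [-0.087, -0.009, -0.996]] 10.6 [-0.3  0.4  0.8]
```

View pics/side8.png

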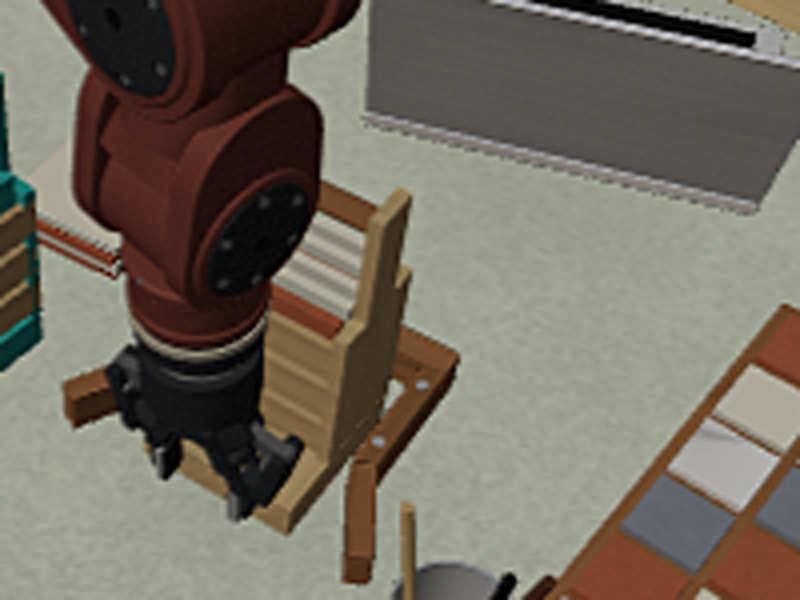

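step_arm --steps '[{"offset": [-0.0005,0.006,0],"dr": [0,0,0]},{"offset": [-0.0005,0.006,0],"dr": [0,0,0]},{"offset": [-0.0005,0.006,0],"dr": [0,0,0]},{"offset": [-0.0004,0.005,0],"dr": [0,0,0]}]'

```text
time: 11.1
eef_pos: [593.7, 80.9, 85.6]
tool_rot: [[0.081, -0.997, 0.002], [-0.993, -0.08, 0.086], [-0.086, -0.009, -0.996]]
ft_force: [-0.1, -4.1, -0.4]
grip_width: 51.6
```

step_arm --steps '[{"offset": [-0.0003,0.004,0],"dr": [0,0,0]},{"offset": [-0.0003,0.003,0],"dr": [0,0,0]}]'

```text
time: 11.35
eef_pos: [593.0, 88.4, 85.6]
tool_rot: [[0.081, -0.997, 0.002], [-0.993, -0.081, 0.086], [-0.086, -0.008, -0.996]]
ft_force: [-0.1, -4.1, -0.8]
grip_width: 51.4
```

step_arm --steps '[{"offset": [-0.0002,0.002,0],"dr": [0,0,0]}]'

```text
time: 11.48
eef_pos: [593.4, 89.5, 85.7]
tool_rot: [[0.081, -0.997, 0.003], [-0.993, -0.08, 0.083], [-0.083, -0.01, -0.997]]
ft_force: [4.3, -15.5, -2.5]
grip_width: 51.0
```

step_arm --steps '[{"offset": [-0.0002,0.002,0],"dr": [0,0,0]}]'

```text
time: 11.6
eef_pos: [593.9, 89.9, 85.9]
tool_rot: [[0.08, -0.997, 0.004], [-0.994, -0.079, 0.079], [-0.079, -0.011, -0.997]]
ft_force: [2.9, -15.1, -2.2]
grip_width: 51.2
```

step_arm --steps '[{"offset": [-0.0002,0.002,0],"dr": [0,0,0]}]'

```text
time: 11.72
eef_pos: [594.4, 90.2, 85.9]
tool_rot: [[0.079, -0.997, 0.005], [-0.994, -0.078, 0.075], [-0.075, -0.011, -0.997]]
ft_force: [1.3, -14.1, -2.2]
grip_width: 51.1
```

```bash
python3 look.py 9 290 100 490 250 4
python3 - <<'E'
import cv2
a=cv2.imread('pics/scene9.png');cv2.imwrite('pics/s9c.png',cv2.resize(a[130:270,270:430],None,fx=4.2,fy=4.2,interpolation=2))
E
```

```text
[594.4  90.3  85.9] [[0.079, -0.997, 0.006], [-0.994, -0.079, 0.075], [-0.075, -0.012, -0.997]] 11.825 [  3.6 -13.4  -2.9]
```

View pics/side9.png

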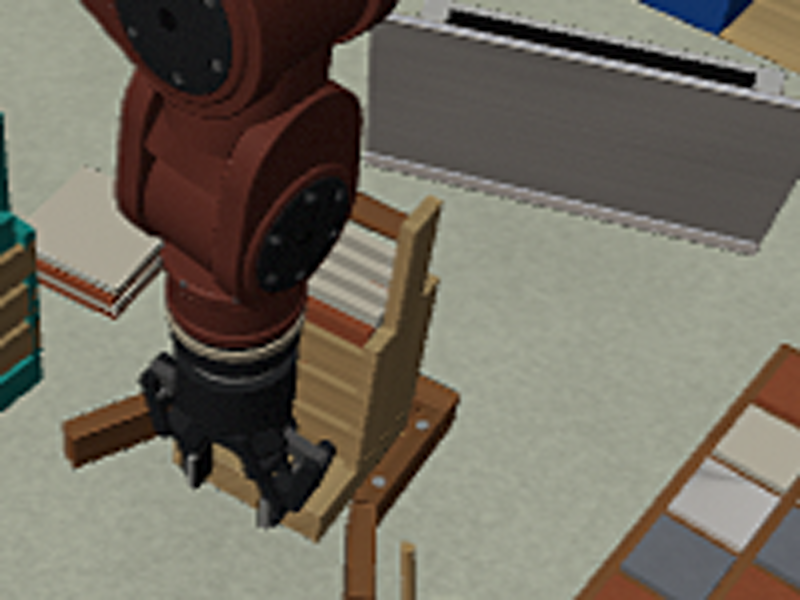

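View pics/s9c.png

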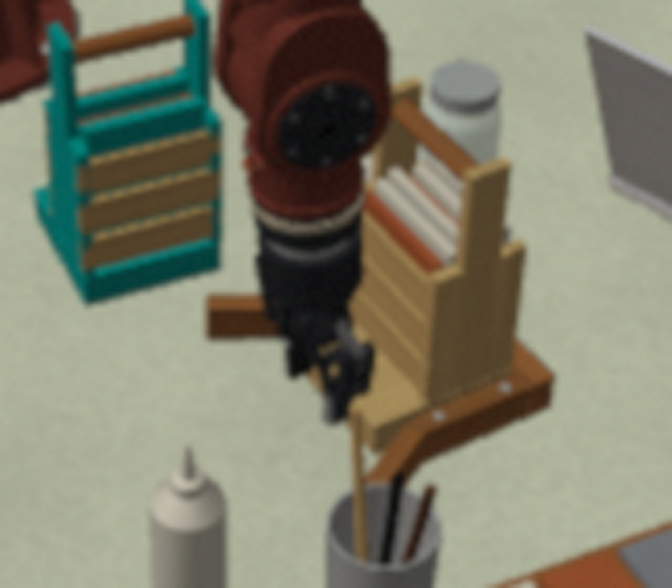

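step_arm --steps '[{"offset": [0.0005,-0.006,0],"dr": [0,0,0]},{"offset": [0.001,-0.012,0],"dr": [0,0,0]},{"offset": [0.002,-0.025,0],"dr": [0,0,0]},{"offset": [0.002,-0.03,0],"dr": [0,0,0]},{"offset": [0.002,-0.03,0.01],"dr": [0,0,0]}]'

```text
time: 12.45
eef_pos: [600.7, -13.2, 95.1]
tool_rot: [[0.083, -0.997, 0.003], [-0.993, -0.083, 0.081], [-0.081, -0.01, -0.997]]
ft_force: [0.3, 0.1, -0.2]
grip_width: 51.2
```

step_arm --steps '[{"offset": [0.002,-0.03,0.02],"dr": [0,0,0]},{"offset": [0,-0.03,0.04],"dr": [0,0,0]},{"offset": [0,-0.03,0.05],"dr": [0,0,0]},{"offset": [0,-0.01,0.05],"dr": [0,0,0]},{"offset": [0,0,0.03],"dr": [0,0,0]}]'

```text
time: 13.08
eef_pos: [599.7, -118.7, 287.8]
tool_rot: [[0.08, -0.997, -0.001], [-0.993, -0.08, 0.087], [-0.087, -0.006, -0.996]]
ft_force: [-0.1, 0.3, -1.3]
grip_width: 51.5
```

```bash
python3 look.py 10 290 100 490 250 4
python3 - <<'E'
import cv2
a=cv2.imread('pics/scene10.png');cv2.imwrite('pics/s10c.png',cv2.resize(a[130:270,270:430],None,fx=4.2,fy=4.2,interpolation=2))
E
```

```text
[ 600.6 -118.5  289.4] [[0.081, -0.997, 0.002], [-0.993, -0.081, 0.086], [-0.085, -0.009, -0.996]] 13.175 [ 1.1 -0.2  1.1]
```

View pics/side10.png

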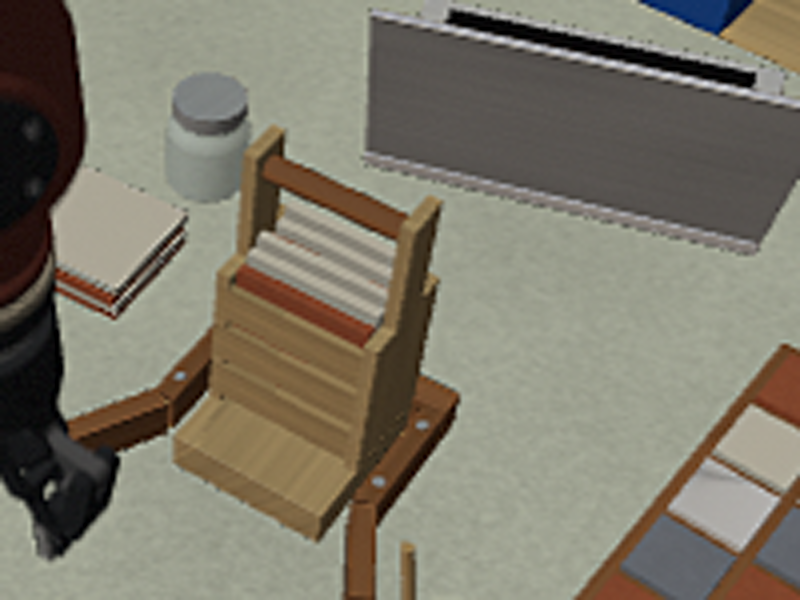

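View pics/s10c.png

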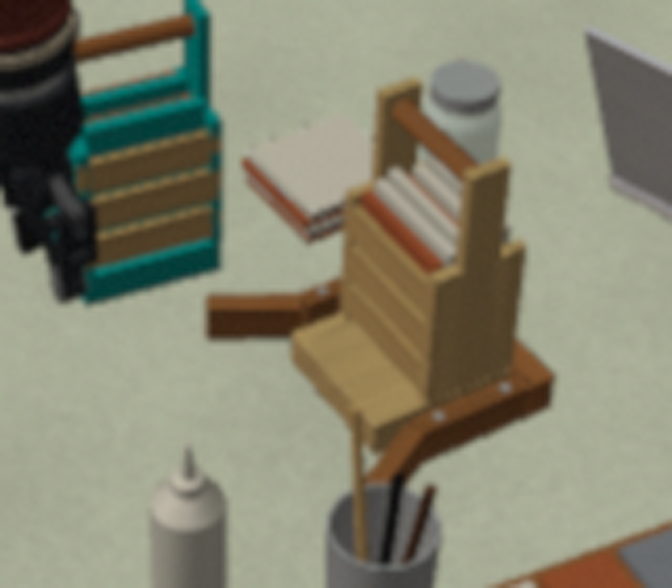

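```bash
sed -i 's/20,1.66/180,1.66/' ft.py
python3 - <<'E'
from ft import *
D=get_calibration('side');S=get_calibration('scene');d=lambda u,v:np.array([290+u/4,100+v/4]);s=lambda u,v:np.array([270+u/4.2,130+v/4.2])
a=[(D,(-85,60,32),d(174,438)),(D,(-85,60,0),d(176,463)),(D,(-85,-60,32),d(317,518)),(D,(-85,-60,0),d(318,541)),(D,(40,-60,150),d(434,280)),(D,(-40,60,150),d(218,270))]
b=[(S,(-85,60,32),s(292,335)),(S,(-85,60,0),s(295,362)),(S,(-85,-60,32),s(371,426)),(S,(-85,-60,0),s(372,450)),(S,(40,-60,150),s(523,245)),(S,(-40,60,150),s(346,200))]
tote(a);tote(b);p=tote(a+b)
E
python3 - <<'E'
# bystander change: diff of side0 / scene0 with final
import cv2,numpy as np
for n,a,b in(('side','pics/side0.png','pics/sf10.png'),('scene','pics/scene0.png','pics/scene10.png')):
    d=cv2.absdiff(cv2.imread(''+a),cv2.imread(''+b)).max(2)
    cv2.imwrite(f'pics/diff_{n}.png',(255*(d>25)).astype('uint8'))
a=cv2.imread('pics/diff_side.png');b=cv2.imread('pics/diff_scene.png')
cv2.imwrite('pics/diff.png',cv2.resize(np.hstack([a,b]),(800,250)))
E
```

```text
tote [584.5 191.8] 95.93 res [[-0.3, -1.1], [-1.1, -0.3], [1.3, -0.7], [-0.0, 0.5], [1.0, 0.2], [-0.6, 1.6]]
in dock 2.099780191435994 -1.9555832560820106 0.9740708918070651
tote [588.2 191.3] 95.54 res [[-0.5, -1.0], [-1.4, -0.3], [0.9, -0.0], [0.1, 1.4], [0.8, 1.2], [-0.3, -1.3]]
in dock 1.2917635324303443 -5.551035602636552 0.5902970050919844
tote [585.5 191.8] 95.84 res [[-0.1, -0.9], [-0.9, -0.1], [1.6, -0.5], [0.2, 0.6], [1.3, 0.4], [-0.3, 1.7], [-0.7, -1.5], [-1.6, -0.8], [0.8, -0.6], [0.0, 0.9], [0.6, 0.6], [-0.6, -1.8]]
in dock 2.028374374207452 -2.9086793812383944 0.8855746001973478
```

View pics/diff.png

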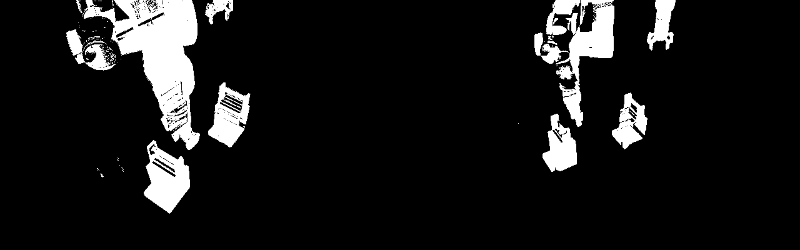

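Run:
```python
from workcell import arm
print(arm.close_job())
```

```text
the job is handed in; nothing more can be done
None
```

I pushed the wooden tote into the dock with the partly open fingers low on its toe board. The fingertips were about 12–20 mm above the table. It slid at about 4 N, and I stopped when the force rose to about 15 N against the stop batten. Then I backed straight off, raised the hand clear and handed the job in at about 13 s, with no verdict reported.

**Final pose:** a fit over both cameras put the tote 2 mm past the dock origin, 3 mm off centre and 0.9° from square. The fitted 2 mm overshoot is within the calibration error, so I read it as touching the stop. The two cameras disagreed on the sideways offset (2 mm from the side camera, 5.5 mm from the scene camera), but both are within the limit.

**Other checks:** before-and-after image differences showed movement only in the tote and the arm. A few faint pixels also changed near the left-hand teal tote, which I took to be shadow. I did not measure the tote's tilt separately; it looked upright in both final views.

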